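# Lay the blown vase down in its cradle

## Task

Lay the blue vase down on its side in the cradle so that its foot can be inspected: with your fingertips at its open mouth, tip it over the foot stop towards the padded saddle and lower it gently all the way until it rests on the stop and in the saddle, then take your fingers away. It is thin glass: use a light touch, do not pinch, lift or carry it or let it fall, and leave the things around it alone.

Things in the scene. Friction and masses are not known exactly. Their poses are not given: they have to be found in the camera images.
- cradle: Plywood board 290 x 170 x 12 mm screwed to the bench, with a foot stop and a V saddle on it. Origin: centre of the underside of the board; x runs along the board from the saddle end to the standing end (the vase stands at x about +92 mm and is laid down towards -x), z up.
- stop_edge (a point): Middle of the upper edge of the foot stop on the side of the standing vase (cradle x = +52 mm, 24 mm above the bench, 12 mm above the board). The stop is a cork-topped wooden lath across the board, 20 mm wide in x and 130 mm long in y, fixed. Axes as the cradle. The vase starts 2 to 10 mm from it.
- saddle (a point): Bottom of the V of the cork-faced saddle (cradle x = -85 mm, 13 mm above the bench). The saddle is 36 mm wide in x; its two faces rise at 30 degrees to either side, to about 28 mm above the V bottom at 47 mm off the middle. The vase lying on the stop and in the saddle has its axis level, about 58 mm above the bench.
- vase: Blue glass vase with dark zigzag threads, hollow and open at the top, about 0.5 kg, 190 mm tall, round: outer radius 34 mm at the foot, 36 mm at a height of 60 mm, 39 mm at 140 mm, 40 mm at the mouth; wall 4 mm (the mouth is 72 mm wide inside), bottom 10 mm thick. Loose, standing upright on the board. Its centre of mass is about 90 mm above the foot. Origin: centre of the underside of its foot; z points to the mouth.
- vase_mouth (a point): Centre of the vase's open mouth, in the plane of the rim, 190 mm from the foot.
- green_vase: Bystander: pale green closed-neck vase, 138 mm tall, 90 mm wide, loose. Origin: centre of the underside.
- paperweight: Bystander: red glass paperweight, 52 mm tall, 72 mm wide, loose. Origin: centre of the underside.
- paddle: Bystander: cork-faced wooden paddle lying flat, blade 130 x 75 x 17 mm, handle 120 mm towards its -x, loose. Origin: on the bench 10 mm inside the handle end of the blade.
- jacks: Bystander: steel glass-blower's jacks lying flat, 245 mm long along x, 66 mm wide, 13 mm high, loose. Origin: on the bench in the middle.
Not all that is in view belongs to the job. Leave any orange or red look-alike of the vase alone.

How it is judged:
By the outcome, as a careful person would: the job done as asked, in the order asked, and still so for the second after the job is handed in, with the robot touching nothing.
It also fails if it takes over 48 s, if anything falls off the work surface, if the arm or the gripper's body presses on something with over 40 N, if the wrist force passes 120 N, or if a joint passes its speed limit or range.

## Robot

A 6-joint arm with a two-finger parallel gripper is mounted at the origin on the work surface. World frame = base frame: x ahead of the robot, y to its left, z up, the work surface at z = 0. Lengths are in mm, angles in rad, forces in N, time in s.
With the tool pointing down it reaches from about 300 to 775 mm from the base axis. Payload 14.6 kg.
Tool frame: the origin (TCP) lies at the very end of the fingers, on their centre line; the grasp point (between the pads) lies 19 mm behind it; z points along the fingers, y is the line along which they close (so a half turn about z gives the same grasp; the last joint's range is limited). The gripper opens to 94 mm and grips with 3 to 60 N. Pads are 16 mm wide; open, the fingers measure 119 mm over their backs; the gripper's body (75 mm by 177 mm) begins 78 mm behind the grasp point.
Start: joints at [1.225, 0.3, 1.521, -0, 1.321, -0.067], TCP at [151.359, 528.753, 205.446] pointing down, gripper open.
Joint ranges: [-3.03, 3.03], [-0.79, 2.21], [0.23, 2.52], [-1.04, 4.18], [0, 3.07], [-2.55, 2.55]. Speed limits (rad/s): [2.22, 2.22, 2.57, 3.14, 3.14, 3.14].

## Interface

Orientations are given as [roll, pitch, yaw] about the fixed x, y, z axes, in that order (R = Rz(yaw) Ry(pitch) Rx(roll)).
In Python, from cell import manip, eyes, ticket gives the robot as it stands. The module is installed in compiled form; this text tells all that it offers.
- The arm moves only by the tool arm_command, never from a script. Its argument "plan" is a list of rows, each a list of 5 numbers: the opening, from -1 (shut) to 1 (fully open), then the shift along the tool's x, y, z in m, then the turn about the tool's z in rad. In form: [[jaw, dx, dy, dz, roll], ...]. A call has 1 to 20 rows; each row shifts and turns the commanded pose from where the row before left it, along the tool's axes as they then stand; what a row does not reach is not made up. A row lasts 1/8 s, in which the tool goes at most 62.5 mm and 10.7 degrees, less where a joint would pass 70% of its speed; a pose out of reach is approached as far as the arm can. A call is refused whole if a number of a shift passes 0.0625 or a number of a turn 0.188, either way. A call with a gripper value outside its range is refused whole. The fingers move at their own pace and stop on an object; "newtons" is the grip in N (left out, the last holds). Time passes only in rows, so rows that do not move let the fingers close. It gives the time, the measured TCP pose, the force, the opening and the grip force at its end, in the units of the state.
- manip.read_state(): the state, without advancing time (a new reading comes with each control period).
- eyes.camera(name): name is "side" or "top"; returns a dict with "img" (420x560x3 uint8, blue, green, red), "z_map" (420x560 float32, mm along the optical axis (not along the pixel's ray), 0 where there is no reading), "fx", "fy", "cx", "cy" (pixels), "dist" ([k1, k2, p1, p2, k3] as OpenCV has them; the pictures are not rectified), "eye" and "orientation" of the camera in the world. Camera axes: x right, y down, z forward; pixel columns grow to the right and rows downward; lengths in mm; the calibration is good to about 2 mm. A picture is of the moment at which its call begins.
- ticket.sign_off(): hands the job in; it is judged then, once.
The state is a dict: "clock": time; "joints": joint angles; "qd": joint speeds; "effort": joint torques, N m; "eef_pos": TCP position; "eef_rot": TCP orientation; "wrist_force": force on the tool from outside, world axes, zero at the start; "moment": the same for the moment, N m; "finger_gap": finger opening in mm; "finger_force": force on a finger pad.
Only numpy, scipy, OpenCV 4.12 (cv2) and the standard library are available. Lean on these libraries where they do the work, as an engineer would, in place of code of your own. Each camera call takes 0.05 s, during which the arm holds its last target. There are 200 camera calls.

## Working session

There is one attempt and no reset: what is moved stays moved. The work goes in short steps, Python scripts to look and compute and a tool call to move; the robot and the scene stay as the last step left them, time stands still between calls to the robot, and variables do not carry over. Pictures are saved under pics/ and viewed, at most 10 in all, crops included, and the job is handed in when it is done.

Besides the shell and the picture viewer there is one more tool, called after ">>>" as name(argument=value, ...), one argument or row to a line, values as JSON. arm_command: Moves the arm, as the interface text tells. Its arguments: {"type":"object","properties":{"plan":{"type":"array"},"newtons":{"type":"number"}},"required":["plan"]}

```bash
mkdir -p pics
cat > h.py <<'E'
import numpy as np, cv2
from cell import manip, eyes, ticket
from scipy.spatial.transform import Rotation as Ro
def cam(n):
    c=eyes.camera(n); return c
def Rc(c):
    o=np.array(c["orientation"],float)
    return o if o.shape==(3,3) else Ro.from_euler('xyz',o).as_matrix()
def pts(c,uv,z=None):
    """world points of pixels uv via z_map"""
    uv=np.array(uv,float).reshape(-1,1,2)
    K=np.array([[c["fx"],0,c["cx"]],[0,c["fy"],c["cy"]],[0,0,1.]])
    n=cv2.undistortPoints(uv,K,np.array(c["dist"],float))[:,0]
    d=np.c_[n,np.ones(len(n))]
    if z is None:
        i=uv[:,0].round().astype(int); zz=c["z_map"][i[:,1],i[:,0]]
        return (d*zz[:,None])@Rc(c).T+np.array(c["eye"])
    w=d@Rc(c).T; e=np.array(c["eye"])
    return e+w*((z-e[2])/w[:,2])[:,None]
E
python3 - <<'E'
from h import *
s=manip.read_state(); print(s)
ims=[]
for n in("side","top"):
    c=cam(n); cv2.imwrite(f"pics/{n}0.png",c["img"]); print(n,c["eye"],c["orientation"],c["fx"],c["fy"],c["cx"],c["cy"],c["dist"])
E
```

```text
{'clock': 0.0, 'joints': array([ 1.22543174e+00,  3.00485802e-01,  1.52157300e+00,  2.12226222e-05,
        1.32071021e+00, -6.65748507e-02]), 'qd': array([ 0.00017568,  0.00034673,  0.0026134 ,  0.00038759, -0.00089124,
        0.00094823]), 'effort': array([-2.14758670e-04, -5.31811917e+01, -3.52731693e+01,  7.06837233e-02,
        2.44475668e-02, -1.32250907e-04]), 'eef_pos': array([151.25090333, 528.52113869, 204.88169005]), 'eef_rot': array([-3.14042027e+00, -9.87687514e-05,  2.86279760e+00]), 'wrist_force': array([-0.17172127,  0.65917108,  0.08940906]), 'moment': array([ 0.03309011,  0.04259094, -0.0456505 ]), 'finger_force': 0.0, 'finger_gap': 93.93596250596649}
side [ 167.07257563 -604.88170123  953.26231441] [-2.3994718   0.00335241 -0.64842566] 427.4297903536734 427.4297903536734 285.03304786549785 215.3635743031924 [-0.12692789  0.          0.          0.          0.        ]
top [ 385.68684579  -23.2787099  1313.2291803 ] [-2.9441167   0.01302764 -1.58969711] 397.1933596626578 397.1933596626578 276.9976579915559 211.01387258870514 [-0.02781406  0.          0.          0.          0.        ]
```

View pics/side0.png

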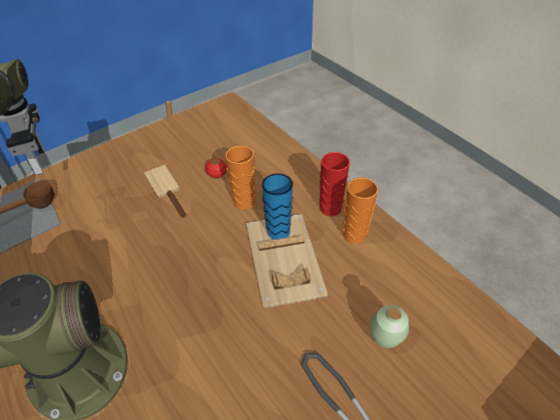

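View pics/top0.png

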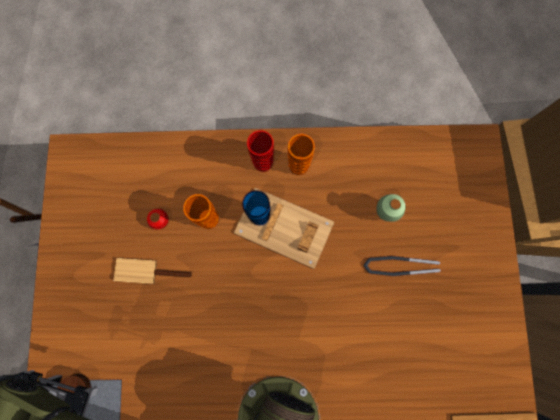

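Side view: blue vase mouth at (278,184) and foot at about (278,235). The stop is at (281,242) and the saddle at (291,278). Top view: blue mouth at (257,208).

Possible mistakes:
- Orange at side (240,160) / top (200,208)
- Red at side (334,165) / top (261,145)
- Orange at side (361,190) / top (301,150)

I choose the blue one, which is the only one standing on the cradle.

Run:
```python
from h import *
for n in("side","top"):
    c=cam(n); im=c["img"]; hsv=cv2.cvtColor(im,cv2.COLOR_BGR2HSV)
    x0,y0=(235,165) if n=="side" else (215,165)
    if n=="top": cv2.imwrite("pics/crop.png",np.hstack([prev,cv2.resize(im[y0:y0+115,x0:x0+130],None,fx=3,fy=3)]))
    else: prev=cv2.resize(im[165:280,235:365],None,fx=3,fy=3)
    yy,xx=np.mgrid[0:420,0:560]
    box=(xx>x0-10)&(xx<x0+140)&(yy>y0-10)&(yy<y0+150)
    m=(hsv[...,0]>95)&(hsv[...,0]<125)&(hsv[...,1]>120)&box
    uv=np.c_[xx[m],yy[m]]; P=pts(c,uv); 
    r=P[(P[:,2]>196)&(P[:,2]<212)]
    print(n,"blue",m.sum(),"zmax",np.percentile(P[:,2],[50,95,99]),"rim n",len(r))
    (a,b),R=cv2.minEnclosingCircle(r[:,:2].astype(np.float32)); print(" rim circle",a,b,R, "mean",r.mean(0))
    a_=np.c_[2*r[:,:2],np.ones(len(r))]; s=np.linalg.lstsq(a_,(r[:,:2]**2).sum(1),rcond=None)[0]; print(" lsq",s[:2],np.sqrt(s[2]+s[0]**2+s[1]**2))
    uv=np.c_[xx[box],yy[box]];P=pts(c,uv); k=(P[:,2]>6)&(P[:,2]<17)
    rect=cv2.minAreaRect(P[k][:,:2].astype(np.float32)); print(" board",rect, np.median(P[k][:,2])); print(cv2.boxPoints(rect).round(1).tolist())
    k=(P[:,2]>19)&(P[:,2]<45)&(np.hypot(P[:,0]-s[0],P[:,1]-s[1])>46)
    np.save(f"{n}_mid.npy",P[k])
```

```text
side blue 1591 zmax [150.13962133 199.3339573  202.42872538] rim n 121
 rim circle 632.4856567382812 45.206363677978516 39.745018005371094 mean [625.18947834  41.21004337 199.84150355]
 lsq [632.11685683  45.36200332] 37.13044884616151
 board ((698.780029296875, 33.436737060546875), (571.6928100585938, 334.8836364746094), 68.50460052490234) 11.020879452209329
[[438.20001220703125, -171.1999969482422], [749.7999877929688, -293.8999938964844], [959.2999877929688, 238.0], [647.7000122070312, 360.79998779296875]]
top blue 654 zmax [129.23194433 204.06041182 208.20144077] rim n 93
 rim circle 629.7144165039062 48.73339080810547 38.4130973815918 mean [623.87798501  47.72023816 202.35628109]
 lsq [630.02272376  47.91076917] 36.30384471520629
 board ((576.048095703125, -18.53302001953125), (509.3087463378906, 530.1087036132812), 88.68648529052734) 11.921291645821611
[[305.20001220703125, -267.0], [835.2000122070312, -279.20001220703125], [846.9000244140625, 230.0], [316.8999938964844, 242.10000610351562]]
```

View pics/crop.png

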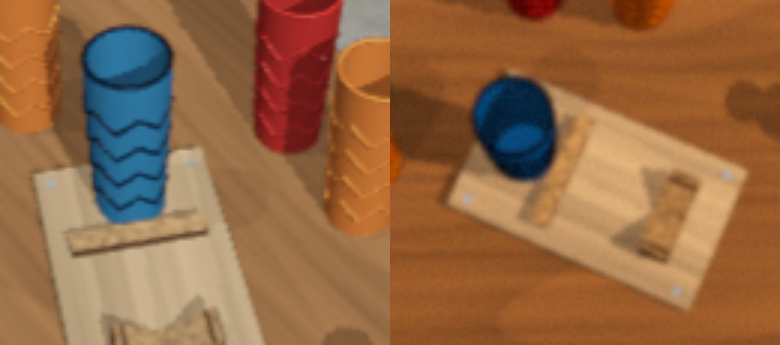

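The crop shows the blue vase standing upright on the board behind the cork lath, with the saddle beyond it. In the top crop the board corners are near (448,203), (687,308), (745,172) and (510,72).

Run:
```python
from h import *
c=cam("top"); 
T=pts(c,[(234.3,232.7),(314,267.7),(333.3,222.3),(255,189)],12.)
print(T.round(1)); ctr=T.mean(0)
ax=((T[0]+T[3])-(T[1]+T[2]))[:2]; print("len",np.hypot(*ax)/2); ax/=np.hypot(*ax); yaw=np.arctan2(ax[1],ax[0]); print("ctr",ctr,"yaw",yaw)
mids=[]
for n in("side","top"):
    c2=cam(n);
    P=np.load(f"{n}_mid.npy"); q=P[:,:2]-ctr[:2]; u=q@ax; v=q@np.array([-ax[1],ax[0]])
    for nm,lo,hi in(("stop",20,65),("saddle",-115,-60)):
        k=(u>lo)&(u<hi)&(abs(v)<75); p=np.c_[u,v,P[:,2]][k]
        print(n,nm,k.sum(),np.percentile(p,[3,50,97],axis=0).round(1).tolist())
for nm,r in(("side",(632.3,45.3)),("top",(630,48))):
    q=np.array(r)-ctr[:2]; print(nm,"vase in cradle",q@ax,q@np.array([-ax[1],ax[0]]))
s=manip.read_state(); print(s["eef_pos"],s["eef_rot"])
```

```text
[[ 576.2  131.5   12. ]
 [ 456.1 -127.8   12. ]
 [ 604.1 -197.3   12. ]
 [ 723.8   61.7   12. ]]
len 285.5643056354705
ctr [590.05342661 -32.99118223  12.        ] yaw 1.137487439098237
side stop 256 [[30.9, -64.2, 19.5], [39.6, 1.3, 22.9], [52.8, 58.7, 26.4]]
side saddle 372 [[-102.9, -45.1, 19.5], [-87.5, -1.7, 28.8], [-66.9, 45.1, 38.3]]
top stop 213 [[34.2, -62.2, 19.5], [42.3, 3.9, 24.4], [53.7, 61.8, 29.6]]
top saddle 268 [[-99.3, -44.0, 19.6], [-82.5, -8.6, 29.0], [-65.7, 46.2, 40.8]]
side vase in cradle 88.79395045334299 -5.469601559452488
top vase in cradle 90.27870501165366 -2.248498658026404
[151.33984829 528.69931667 205.32059629] [-3.14133290e+00 -8.87398142e-06  2.86278519e+00]
```

>>> arm_command(
  plan=[
    [-0.13,0,0,-0.06,0.155],
    [-0.13,0,0,-0.045,0],
    [-0.13,-0.042,-0.0157,0,0],
    [-0.13,-0.042,-0.0157,0,0],
    [-0.13,-0.042,-0.0157,0,0],
    [-0.13,-0.042,-0.0157,0,0],
    [-0.13,-0.042,-0.0157,0,0],
    [-0.13,-0.042,-0.0157,0,0],
    [-0.13,-0.042,-0.0157,0,0],
    [-0.13,-0.042,-0.0157,0,0],
    [-0.13,-0.042,-0.0157,0,0],
    [-0.13,-0.042,-0.0157,0,0],
    [-0.13,-0.042,-0.0157,0,0],
    [-0.13,-0.042,-0.0157,0,0],
    [-0.13,-0.042,-0.0157,0,0],
    [-0.13,0,0,0,0],
    [-0.13,0,0,0,0],
  ],
  newtons=3,
)

```text
clock: 2.48
eef_pos: [560.7, 114.4, 310.4]
eef_rot: [3.142, -0.0, 2.708]
wrist_force: [-0.3, -0.4, 0.3]
finger_gap: 41.3
finger_force: 0.0
```

```bash
cat >> h.py <<'E'
X=np.array([.420,.907]);Y=np.array([-.907,.420]);C=np.array([590.05,-32.99])
def st():
    s=manip.read_state(); q=s["eef_pos"][:2]-C
    f=s["wrist_force"]
    print("t %.2f cradle x %.1f y %.1f z %.1f yaw %.3f gap %.1f F x' %.2f y' %.2f z %.2f"%(s["clock"],q@X,q@Y,s["eef_pos"][2],s["eef_rot"][2],s["finger_gap"],f[:2]@X,f[:2]@Y,f[2]))
E
python3 -c "
from h import *
st()
c=cam('side');cv2.imwrite('pics/s1.png',c['img'])"
```

```text
t 2.48 cradle x 121.3 y 88.5 z 310.4 yaw 2.708 gap 41.3 F x' -0.48 y' 0.16 z 0.30
```

>>> arm_command(
  plan=[
    [-0.13,-0.031,-0.0106,0,0],
    [-0.13,-0.031,-0.0106,0,0],
    [-0.13,-0.0305,-0.0106,0,0],
    [-0.13,0,0,0.04,0],
    [-0.13,0,0,0.04,0],
    [-0.13,0,0,0.016,0],
    [-0.13,0,0,0,0],
    [-0.13,0,0,0,0],
  ],
)

```text
clock: 3.52
eef_pos: [632.1, 46.6, 216.5]
eef_rot: [3.14, 0.002, 2.708]
wrist_force: [0.8, -0.1, -0.5]
finger_gap: 41.1
finger_force: 0.0
```

```bash
python3 -c "
from h import *
st()
c=cam('side');a=cv2.resize(c['img'][110:260,210:350],None,fx=2.8,fy=2.8)
c=cam('top');b=cv2.resize(c['img'][140:290,190:330],None,fx=2.8,fy=2.8)
cv2.imwrite('pics/s2.png',np.hstack([a,b]))"
```

```text
t 3.52 cradle x 89.9 y -4.7 z 216.5 yaw 2.708 gap 41.1 F x' 0.25 y' -0.73 z -0.55
```

View pics/s2.png

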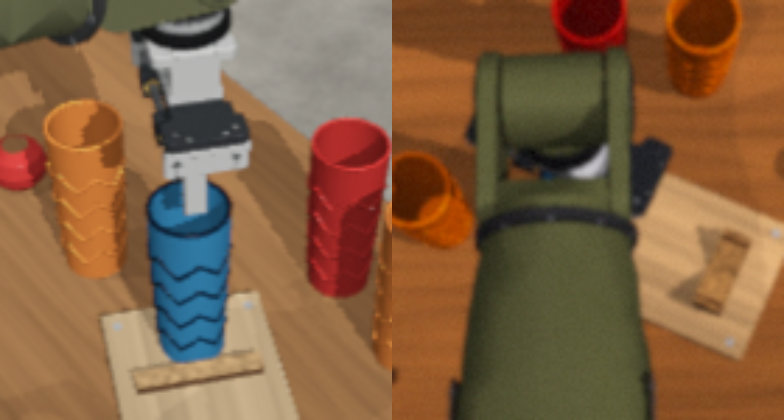

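The side crop shows the near finger's tip just above the mouth at crop (195,212), inside the rim. The rear finger is hidden behind it. I'll narrow the gap a little for clearance and go down slowly.

>>> arm_command(
  plan=[
    [-0.4,0,0,0,0],
    [-0.4,0,0,0,0],
    [-0.4,0,0,0.006,0],
    [-0.4,0,0,0.006,0],
    [-0.4,0,0,0.006,0],
    [-0.4,0,0,0.006,0],
    [-0.4,0,0,0.006,0],
    [-0.4,0,0,0.005,0],
    [-0.4,0,0,0,0],
    [-0.4,0,0,0,0],
  ],
)

```text
clock: 4.88
eef_pos: [631.7, 46.3, 179.7]
eef_rot: [3.141, 0.0, 2.708]
wrist_force: [0.1, 0.9, -0.6]
finger_gap: 28.6
finger_force: 0.0
```

```bash
python3 -c "
from h import *
st()"
```

```text
t 4.88 cradle x 89.4 y -4.4 z 179.7 yaw 2.708 gap 28.6 F x' 0.90 y' 0.28 z -0.59
```

>>> arm_command(
  plan=[
    [-0.15,0,0,0,0],
    [-0.15,0,0,0,0],
    [-0.15,0,0,0,0],
    [-0.15,0,-0.002,-0.0007,0],
    [-0.15,0,-0.002,-0.0007,0],
    [-0.15,0,-0.002,-0.0007,0],
    [-0.15,0,-0.002,-0.0007,0],
    [-0.15,0,-0.002,-0.0007,0],
    [-0.15,0,-0.002,-0.0007,0],
    [-0.15,0,-0.002,-0.0007,0],
    [-0.15,0,-0.002,-0.0007,0],
    [-0.15,0,-0.002,-0.0007,0],
    [-0.15,0,-0.002,-0.0007,0],
    [-0.15,0,-0.002,-0.0007,0],
    [-0.15,0,-0.002,-0.0007,0],
  ],
)

```text
clock: 6.75
eef_pos: [621.4, 24.4, 187.9]
eef_rot: [-3.142, 0.0, 2.708]
wrist_force: [0.7, 0.1, -0.4]
finger_gap: 40.2
finger_force: 0.3
```

```bash
cat >> h.py <<'E'
def vase(show=None):
    c=cam("side"); im=c["img"]; hsv=cv2.cvtColor(im,cv2.COLOR_BGR2HSV)
    yy,xx=np.mgrid[0:420,0:560]
    m=(hsv[...,0]>95)&(hsv[...,0]<125)&(hsv[...,1]>110)&(hsv[...,2]>90)&(xx>230)&(xx<330)&(yy>165)&(yy<330)
    P=pts(c,np.c_[xx[m],yy[m]]); q=P[:,:2]-C; P=np.c_[q@X,q@Y,P[:,2]]
    P=P[(abs(P[:,1])<60)&(P[:,0]>-170)&(P[:,0]<160)&(P[:,2]>5)&(P[:,2]<260)]
    print("blue n",len(P),"x",np.percentile(P[:,0],[2,50,98]).round(),"y",np.percentile(P[:,1],[2,50,98]).round(),"z",np.percentile(P[:,2],[2,50,98]).round())
    # tilt from PCA of points near the mid plane: front generator line (per-slice along z/x)
    u,s,vt=np.linalg.svd(P-P.mean(0),full_matrices=False); d=vt[0]; d=d*np.sign(d[2] if abs(d[2])>.3 else -d[0])
    print("axis",d.round(2),"tilt deg %.1f"%np.degrees(np.arctan2(-d[0],d[2])))
    if show: cv2.imwrite(show,cv2.resize(im[110:330,200:380],None,fx=3,fy=2.7))
E
python3 -c "
from h import *
st();vase('pics/a1.png')"
```

```text
t 6.75 cradle x 65.3 y -4.3 z 187.9 yaw 2.708 gap 40.2 F x' 0.40 y' -0.58 z -0.37
blue n 934 x [ 29.  47. 108.] y [-35.   3.  31.] z [ 27. 139. 198.]
axis [-0.03  0.01  1.  ] tilt deg 1.9
```

View pics/a1.png

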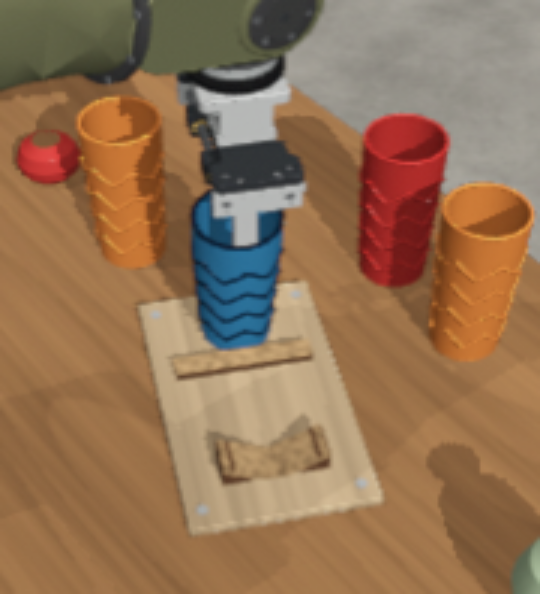

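The vase is leaning towards the stop, with the near finger inside the mouth at crop (243,225). I'll continue.

>>> arm_command(
  plan=[
    [-0.15,0,-0.002,-0.0003,0],
    [-0.15,0,-0.002,-0.0003,0],
    [-0.15,0,-0.002,-0.0003,0],
    [-0.15,0,-0.002,-0.0003,0],
    [-0.15,0,-0.002,-0.0003,0],
    [-0.15,0,-0.002,-0.0003,0],
    [-0.15,0,-0.002,-0.0003,0],
    [-0.15,0,-0.002,-0.0003,0],
    [-0.15,0,-0.002,-0.0003,0],
    [-0.15,0,-0.002,-0.0003,0],
    [-0.15,0,-0.002,-0.0003,0],
    [-0.15,0,-0.002,0,0],
    [-0.15,0,-0.002,0,0],
    [-0.15,0,-0.002,0,0],
    [-0.15,0,-0.002,0,0],
    [-0.15,0,-0.002,0,0],
  ],
)

```text
clock: 8.8
eef_pos: [608.0, -4.6, 191.2]
eef_rot: [-3.142, 0.0, 2.708]
wrist_force: [0.4, 1.0, -0.7]
finger_gap: 39.8
finger_force: 0.1
```

```bash
cat >> h.py <<'E'
def gen(show=None):
    c=cam("side"); im=c["img"]; hsv=cv2.cvtColor(im,cv2.COLOR_BGR2HSV)
    yy,xx=np.mgrid[0:420,0:560]
    m=(hsv[...,0]>95)&(hsv[...,0]<125)&(hsv[...,1]>110)&(hsv[...,2]>60)&(xx>225)&(xx<340)&(yy>150)&(yy<340)
    P=pts(c,np.c_[xx[m],yy[m]]); q=P[:,:2]-C; P=np.c_[q@X,q@Y,P[:,2]]
    P=P[(abs(P[:,1]+3)<10)&(P[:,0]>-170)&(P[:,0]<160)&(P[:,2]>5)&(P[:,2]<260)]
    vx,vz,x0,z0=cv2.fitLine(P[:,[0,2]].astype(np.float32),cv2.DIST_WELSCH,0,.01,.01).ravel()
    e=np.array([vx,vz])*np.sign(vz if abs(vz)>.3 else -vx); t=(P[:,[0,2]]-[x0,z0])@e; r=(P[:,[0,2]]-[x0,z0])@[e[1],-e[0]]
    k=abs(r)<5; lo,hi=np.percentile(t[k],[1,99])
    print("n",len(P),k.sum(),"line tilt %.1f"%np.degrees(np.arctan2(-e[0],e[1])),"ends",(np.array([x0,z0])+e*lo).round(),(np.array([x0,z0])+e*hi).round(),"resid",np.percentile(r,[5,50,95]).round(1))
    if show: cv2.imwrite(show,cv2.resize(im[110:330,200:380],None,fx=3,fy=2.7))
E
python3 -c "
from h import *
st();gen('pics/a2.png')"
```

```text
t 8.80 cradle x 33.3 y -4.3 z 191.2 yaw 2.708 gap 39.8 F x' 1.09 y' 0.12 z -0.70
n 262 210 line tilt 17.4 ends [53. 28.] [  1. 192.] resid [-2.   0.  70.3]
```

>>> arm_command(
  plan=[
    [-0.15,0,-0.002,0,0],
    [-0.15,0,-0.002,0,0],
    [-0.15,0,-0.002,0,0],
    [-0.15,0,-0.002,0,0],
    [-0.15,0,-0.002,0,0],
    [-0.15,0,-0.002,0,0],
    [-0.15,0,-0.002,0,0],
    [-0.15,0,-0.002,0,0],
    [-0.15,0,-0.002,0,0],
    [-0.15,0,-0.002,0.0003,0],
    [-0.15,0,-0.002,0.0003,0],
    [-0.15,0,-0.002,0.0003,0],
    [-0.15,0,-0.002,0.0003,0],
    [-0.15,0,-0.002,0.0003,0],
    [-0.15,0,-0.002,0.0003,0],
  ],
)

```text
clock: 10.72
eef_pos: [595.4, -31.8, 189.3]
eef_rot: [-3.142, 0.0, 2.708]
wrist_force: [0.1, 0.2, 0.3]
finger_gap: 40.1
finger_force: 0.3
```

```bash
python3 -c "
from h import *
st();gen('pics/a3.png')"
```

```text
t 10.72 cradle x 3.3 y -4.3 z 189.3 yaw 2.708 gap 40.1 F x' 0.26 y' -0.04 z 0.30
n 194 172 line tilt 12.6 ends [54. 28.] [ 20. 175.] resid [-2.5  0.  69.1]
```

View pics/a3.png

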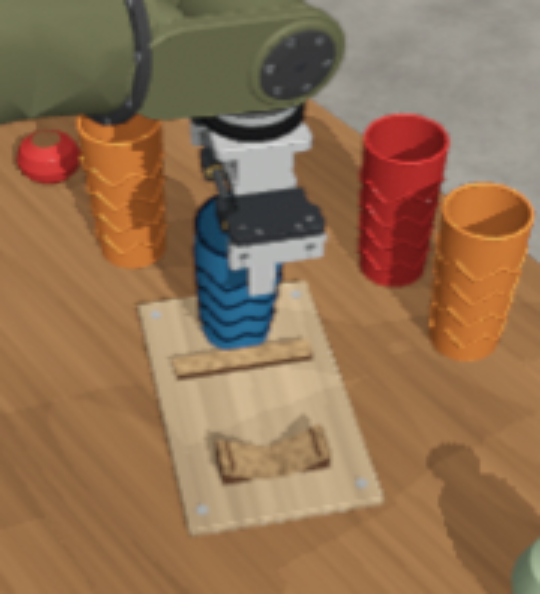

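The near finger slipped out over the lowered lip and now stands in front of the vase at crop (262,280). The rear finger holds the vase at about 11°. I'll let it back upright gently and re-enter deeper, with a narrower gap.

>>> arm_command(
  plan=[
    [-0.15,0,0.002,0,0],
    [-0.15,0,0.002,0,0],
    [-0.15,0,0.002,0,0],
    [-0.15,0,0.002,0,0],
    [-0.15,0,0.002,0,0],
    [-0.15,0,0.002,0,0],
    [-0.15,0,0.002,0,0],
    [-0.15,0,0.002,0,0],
    [-0.15,0,0.002,0,0],
    [-0.15,0,0.002,0,0],
    [-0.15,0,0.002,0,0],
    [-0.15,0,0.002,0,0],
    [-0.15,0,0.002,0,0],
    [-0.15,0,0.002,0,0],
    [-0.15,0,0.002,0,0],
    [-0.15,0,0.002,0,0],
    [-0.15,0,0.002,0,0],
    [-0.15,0,0,0,0],
  ],
)

```text
clock: 13.02
eef_pos: [609.7, -0.7, 189.3]
eef_rot: [-3.142, -0.0, 2.708]
wrist_force: [-0.1, 0.0, 1.1]
finger_gap: 40.0
finger_force: 0.4
```

```bash
python3 -c "
from h import *
st();gen('pics/a4.png')"
```

```text
t 13.03 cradle x 37.5 y -4.3 z 189.3 yaw 2.708 gap 40.0 F x' -0.02 y' 0.10 z 1.14
n 260 248 line tilt 1.6 ends [57. 24.] [ 52. 182.] resid [-2.6  0.   3.8]
```

>>> arm_command(
  plan=[
    [-0.15,0,0,-0.015,0],
    [-0.15,0,0,-0.02,0],
    [-0.43,0,0,0,0],
    [-0.43,0,0.025,0,0],
    [-0.43,0,0.028,0,0],
    [-0.43,0,0,0,0],
    [-0.43,0,0,0.01,0],
    [-0.43,0,0,0.01,0],
    [-0.43,0,0,0.01,0],
    [-0.43,0,0,0.01,0],
    [-0.43,0,0,0.01,0],
    [-0.43,0,0,0.01,0],
    [-0.43,0,0,0.007,0],
    [-0.43,0,0,0,0],
  ],
)

```text
clock: 14.82
eef_pos: [631.8, 47.2, 156.8]
eef_rot: [-3.141, -0.001, 2.708]
wrist_force: [-0.6, -0.7, 0.0]
finger_gap: 26.8
finger_force: 0.0
```

```bash
python3 -c "
from h import *
st();gen('pics/a5.png')"
```

```text
t 14.82 cradle x 90.3 y -4.2 z 156.8 yaw 2.708 gap 26.8 F x' -0.88 y' 0.25 z 0.04
n 339 337 line tilt 1.8 ends [57. 25.] [ 52. 201.] resid [-3.1  0.   2.6]
```

>>> arm_command(
  plan=[
    [-0.43,0,-0.004,-0.0006,0],
    [-0.43,0,-0.004,-0.0006,0],
    [-0.43,0,-0.003,-0.0006,0],
    [-0.43,0,-0.003,-0.0006,0],
    [-0.43,0,-0.003,-0.0006,0],
    [-0.43,0,-0.003,-0.0006,0],
    [-0.43,0,-0.003,-0.0006,0],
    [-0.43,0,-0.003,-0.0006,0],
    [-0.43,0,-0.003,-0.0006,0],
    [-0.43,0,-0.003,-0.0006,0],
    [-0.43,0,-0.003,-0.0006,0],
    [-0.43,0,-0.003,-0.0006,0],
    [-0.43,0,-0.003,-0.0006,0],
    [-0.43,0,-0.003,-0.0006,0],
    [-0.43,0,-0.003,-0.0006,0],
    [-0.43,0,-0.003,-0.0006,0],
    [-0.43,0,-0.003,-0.0006,0],
    [-0.43,0,-0.003,-0.0006,0],
  ],
)

```text
clock: 17.12
eef_pos: [608.4, -3.8, 168.2]
eef_rot: [-3.142, 0.0, 2.708]
wrist_force: [0.1, -0.0, -0.6]
finger_gap: 26.7
finger_force: 0.2
```

```bash
python3 -c "
from h import *
st();gen('pics/a6.png')"
```

```text
t 17.12 cradle x 34.2 y -4.3 z 168.2 yaw 2.708 gap 26.7 F x' 0.04 y' -0.12 z -0.61
n 217 201 line tilt 18.5 ends [50. 33.] [ -3. 192.] resid [-1.9  0.  67. ]
```

>>> arm_command(
  plan=[
    [-0.43,0,-0.0025,0,0],
    [-0.43,0,-0.0025,0,0],
    [-0.43,0,-0.0025,0,0],
    [-0.43,0,-0.0025,0,0],
    [-0.43,0,-0.0025,0,0],
    [-0.43,0,-0.0025,0,0],
    [-0.43,0,-0.0025,0,0],
    [-0.43,0,-0.0025,0,0],
    [-0.43,0,-0.002,0,0],
    [-0.43,0,-0.002,0,0],
    [-0.43,0,-0.002,0,0],
    [-0.43,0,-0.002,0,0],
  ],
)

```text
clock: 18.68
eef_pos: [596.6, -29.1, 168.2]
eef_rot: [-3.142, -0.0, 2.708]
wrist_force: [0.2, 0.1, 0.3]
finger_gap: 26.5
finger_force: 0.1
```

```bash
python3 -c "
from h import *
st();gen('pics/a7.png')"
```

```text
t 18.68 cradle x 6.3 y -4.3 z 168.2 yaw 2.708 gap 26.5 F x' 0.19 y' -0.11 z 0.27
n 144 113 line tilt 28.0 ends [47. 39.] [-28. 181.] resid [-2.8  0.  63. ]
```

View pics/a7.png

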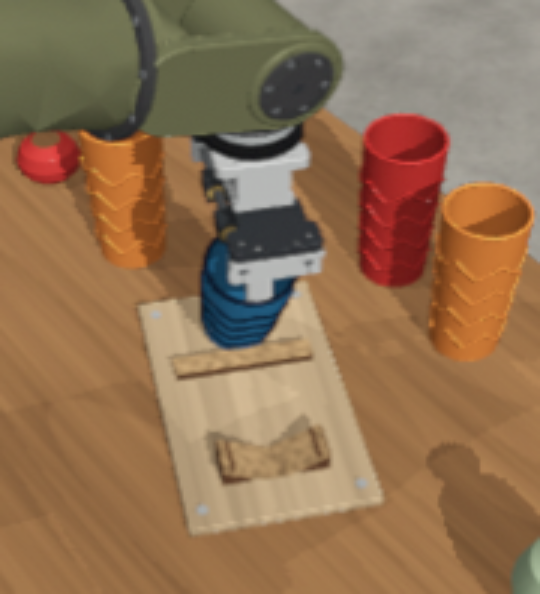

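The vase is at about 26° with the finger still inside the lip. I'll go through the balance point and let the rear finger take the rim.

>>> arm_command(
  plan=[
    [-0.43,0,-0.002,0,0],
    [-0.43,0,-0.002,0,0],
    [-0.43,0,-0.002,0.0003,0],
    [-0.43,0,-0.002,0.0003,0],
    [-0.43,0,-0.003,0.0004,0],
    [-0.43,0,-0.003,0.0005,0],
    [-0.43,0,-0.003,0.0005,0],
    [-0.43,0,-0.003,0.0006,0],
    [-0.43,0,-0.003,0.0006,0],
    [-0.43,0,-0.003,0.0007,0],
    [-0.43,0,-0.003,0.0008,0],
    [-0.43,0,-0.003,0.0008,0],
  ],
)

```text
clock: 20.23
eef_pos: [583.1, -58.2, 162.6]
eef_rot: [-3.142, 0.0, 2.708]
wrist_force: [-0.5, -0.2, -0.0]
finger_gap: 27.1
finger_force: 0.1
```

```bash
python3 -c "
from h import *
st();gen('pics/a8.png')"
```

```text
t 20.23 cradle x -25.8 y -4.3 z 162.6 yaw 2.708 gap 27.1 F x' -0.38 y' 0.36 z -0.01
n 129 105 line tilt -49.8 ends [62. 22.] [105.  58.] resid [-70.9  -0.2   4.3]
```

```bash
cat >> h.py <<'E'
def prof():
    c=cam("side"); im=c["img"]; hsv=cv2.cvtColor(im,cv2.COLOR_BGR2HSV)
    yy,xx=np.mgrid[0:420,0:560]
    m=(hsv[...,0]>95)&(hsv[...,0]<125)&(hsv[...,1]>110)&(hsv[...,2]>40)&(xx>225)&(xx<340)&(yy>150)&(yy<340)
    P=pts(c,np.c_[xx[m],yy[m]]); q=P[:,:2]-C; P=np.c_[q@X,q@Y,P[:,2]]
    P=P[(abs(P[:,1]+3)<60)&(P[:,0]>-170)&(P[:,0]<200)&(P[:,2]>5)&(P[:,2]<260)]
    for z in range(10,240,15):
        k=(P[:,2]>=z)&(P[:,2]<z+15)
        if k.sum()>4: print("z",z+7,"n",k.sum(),"x",P[k,0].min().round(),np.median(P[k,0]).round(),P[k,0].max().round(),"y",P[k,1].min().round(),P[k,1].max().round())
E
python3 -c "
from h import *
prof()"
```

```text
z 17 n 11 x 58.0 65.0 71.0 y -19.0 0.0
z 32 n 77 x 51.0 74.0 88.0 y -25.0 11.0
z 47 n 55 x 37.0 92.0 105.0 y -25.0 11.0
z 62 n 16 x 26.0 101.0 106.0 y -25.0 8.0
z 77 n 8 x 11.0 19.0 97.0 y -26.0 6.0
z 92 n 9 x -4.0 3.0 83.0 y -27.0 6.0
z 107 n 18 x -16.0 6.0 67.0 y -37.0 32.0
z 122 n 22 x -28.0 -12.0 56.0 y -38.0 25.0
z 137 n 32 x -44.0 -16.0 44.0 y -38.0 35.0
z 152 n 38 x -57.0 -39.0 32.0 y -38.0 35.0
z 167 n 32 x -57.0 -41.0 9.0 y -37.0 35.0
z 182 n 22 x -41.0 -25.0 -8.0 y 30.0 36.0
z 197 n 12 x -18.0 -11.0 -4.0 y 15.0 30.0
```

>>> arm_command(
  plan=[
    [-0.43,0,-0.003,0.001,0],
    [-0.43,0,-0.003,0.001,0],
    [-0.43,0,-0.003,0.0011,0],
    [-0.43,0,-0.003,0.0012,0],
    [-0.43,0,-0.003,0.0013,0],
    [-0.43,0,-0.003,0.0014,0],
    [-0.43,0,-0.003,0.0015,0],
    [-0.43,0,-0.003,0.0016,0],
    [-0.43,0,-0.003,0.0017,0],
    [-0.43,0,-0.003,0.0018,0],
  ],
)

```text
clock: 21.58
eef_pos: [570.5, -85.4, 148.9]
eef_rot: [-3.142, -0.0, 2.708]
wrist_force: [-0.1, -0.7, -0.3]
finger_gap: 26.6
finger_force: 0.2
```

```bash
python3 -c "
from h import *
st();prof()"
```

```text
t 21.57 cradle x -55.8 y -4.3 z 148.9 yaw 2.708 gap 26.6 F x' -0.69 y' -0.26 z -0.26
z 17 n 15 x 60.0 65.0 70.0 y -8.0 9.0
z 32 n 51 x 40.0 72.0 81.0 y -12.0 12.0
z 47 n 17 x 20.0 38.0 84.0 y -11.0 15.0
z 62 n 19 x 6.0 28.0 103.0 y -2.0 28.0
z 77 n 28 x -15.0 2.0 88.0 y -8.0 27.0
z 92 n 29 x -33.0 -6.0 85.0 y -3.0 31.0
z 107 n 55 x -55.0 -29.0 62.0 y -31.0 32.0
z 122 n 77 x -75.0 -55.0 40.0 y -33.0 34.0
z 137 n 38 x -77.0 -62.0 29.0 y -36.0 35.0
z 152 n 43 x -64.0 -17.0 11.0 y 13.0 36.0
z 167 n 29 x -54.0 -42.0 -10.0 y 16.0 36.0
z 182 n 15 x -42.0 -37.0 -26.0 y 16.0 28.0
```

>>> arm_command(
  plan=[
    [-0.43,0,-0.0026,0.0012,0],
    [-0.43,0,-0.0026,0.0012,0],
    [-0.43,0,-0.0026,0.0012,0],
    [-0.43,0,-0.0026,0.0012,0],
    [-0.43,0,-0.0026,0.0012,0],
    [-0.43,0,-0.0026,0.0012,0],
    [-0.43,0,-0.0026,0.0013,0],
    [-0.43,0,-0.0026,0.0013,0],
    [-0.43,0,-0.0026,0.0013,0],
    [-0.43,0,-0.0026,0.0013,0],
  ],
)

```text
clock: 22.88
eef_pos: [559.6, -109.0, 136.6]
eef_rot: [-3.142, 0.0, 2.708]
wrist_force: [-1.2, -0.7, -0.7]
finger_gap: 26.8
finger_force: 0.3
```

```bash
python3 -c "
from h import *
st();prof()"
```

```text
t 22.88 cradle x -81.7 y -4.3 z 136.6 yaw 2.708 gap 26.8 F x' -1.14 y' 0.75 z -0.71
z 32 n 6 x 28.0 32.0 39.0 y -9.0 -3.0
z 47 n 26 x -2.0 11.0 27.0 y -8.0 9.0
z 62 n 47 x -25.0 -2.0 104.0 y -2.0 29.0
z 77 n 81 x -62.0 -14.0 96.0 y -4.0 31.0
z 92 n 132 x -91.0 -66.0 82.0 y -30.0 33.0
z 107 n 94 x -92.0 -44.0 51.0 y -37.0 34.0
z 122 n 63 x -83.0 -2.0 27.0 y 2.0 35.0
z 137 n 63 x -72.0 -31.0 0.0 y 10.0 34.0
z 152 n 42 x -70.0 -56.0 -35.0 y 12.0 30.0
z 242 n 5 x -117.0 -68.0 -49.0 y 25.0 29.0
```

>>> arm_command(
  plan=[
    [-0.43,0,-0.002,0.0014,0],
    [-0.43,0,-0.002,0.0014,0],
    [-0.43,0,-0.002,0.0014,0],
    [-0.43,0,-0.002,0.0014,0],
    [-0.43,0,-0.002,0.0014,0],
    [-0.43,0,-0.002,0.0014,0],
  ],
)

```text
clock: 23.68
eef_pos: [554.6, -119.8, 128.2]
eef_rot: [-3.142, -0.0, 2.708]
wrist_force: [0.5, -0.7, -0.6]
finger_gap: 26.8
finger_force: 0.3
```

```bash
python3 -c "
from h import *
st();prof()"
```

```text
t 23.68 cradle x -93.7 y -4.3 z 128.2 yaw 2.708 gap 26.8 F x' -0.39 y' -0.76 z -0.65
z 47 n 24 x -28.0 -10.0 65.0 y -7.0 29.0
z 62 n 69 x -74.0 -31.0 103.0 y -1.0 29.0
z 77 n 189 x -96.0 -68.0 104.0 y -30.0 32.0
z 92 n 98 x -92.0 20.0 78.0 y -35.0 33.0
z 107 n 93 x -87.0 -4.0 38.0 y 4.0 34.0
z 122 n 90 x -82.0 -34.0 9.0 y 4.0 34.0
z 137 n 49 x -79.0 -64.0 -34.0 y 12.0 29.0
```

>>> arm_command(
  plan=[
    [-0.43,0,-0.0018,0.0018,0],
    [-0.43,0,-0.0018,0.0018,0],
    [-0.43,0,-0.0018,0.0018,0],
    [-0.43,0,-0.0018,0.0018,0],
    [-0.43,0,-0.0018,0.0018,0],
    [-0.43,0,-0.0018,0.0018,0],
  ],
)

```text
clock: 24.48
eef_pos: [550.1, -129.6, 117.3]
eef_rot: [-3.142, 0.0, 2.708]
wrist_force: [0.2, -1.2, -1.0]
finger_gap: 27.0
finger_force: 0.4
```

```bash
python3 -c "
from h import *
st();prof()
c=cam('side');cv2.imwrite('pics/b1.png',cv2.resize(c['img'][110:330,200:380],None,fx=3,fy=2.7))"
```

```text
t 24.48 cradle x -104.4 y -4.3 z 117.3 yaw 2.708 gap 27.0 F x' -1.05 y' -0.66 z -0.97
z 47 n 37 x -55.0 -36.0 -18.0 y -3.0 13.0
z 62 n 122 x -100.0 -74.0 91.0 y -24.0 30.0
z 77 n 110 x -99.0 41.0 96.0 y -30.0 33.0
z 92 n 123 x -96.0 20.0 79.0 y 3.0 34.0
z 107 n 113 x -90.0 -31.0 26.0 y 7.0 33.0
z 122 n 91 x -87.0 -60.0 -13.0 y 5.0 31.0
z 137 n 7 x -85.0 -82.0 -80.0 y 10.0 20.0
z 212 n 5 x -142.0 -91.0 -90.0 y 23.0 28.0
```

View pics/b1.png

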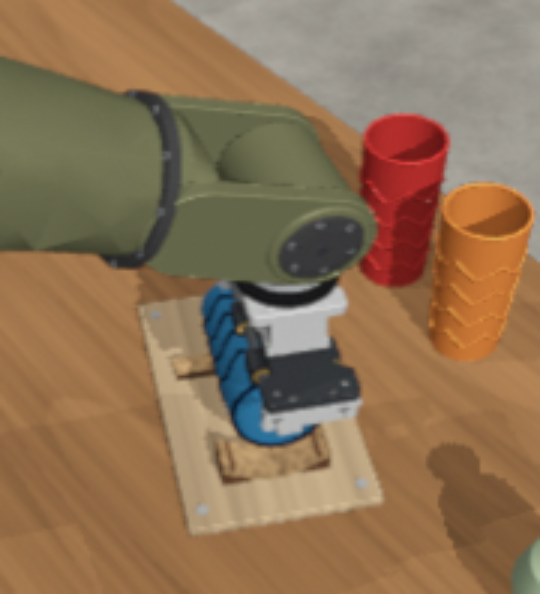

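The vase is at about 76° with the mouth just above the saddle at crop (275,435), and the fingers are at the upper rim. I'll continue slowly.

>>> arm_command(
  plan=[
    [-0.43,0,-0.0016,0.0021,0],
    [-0.43,0,-0.0016,0.0021,0],
    [-0.43,0,-0.0016,0.0021,0],
    [-0.43,0,-0.0016,0.0021,0],
    [-0.43,0,-0.0016,0.0021,0],
    [-0.43,0,-0.0016,0.0021,0],
  ],
)

```text
clock: 25.32
eef_pos: [546.0, -138.3, 104.7]
eef_rot: [3.142, -0.0, 2.708]
wrist_force: [-1.3, -0.8, 0.7]
finger_gap: 26.8
finger_force: 0.6
```

```bash
python3 -c "
from h import *
st();prof()"
```

```text
t 25.32 cradle x -114.0 y -4.3 z 104.7 yaw 2.708 gap 26.8 F x' -1.31 y' 0.85 z 0.68
z 47 n 87 x -104.0 -65.0 53.0 y -4.0 28.0
z 62 n 59 x -104.0 -80.0 90.0 y 4.0 32.0
z 77 n 84 x -102.0 34.0 83.0 y 14.0 33.0
z 92 n 165 x -97.0 -2.0 60.0 y 5.0 34.0
z 107 n 142 x -95.0 -55.0 2.0 y 7.0 32.0
z 122 n 19 x -93.0 -88.0 -74.0 y 9.0 22.0
z 212 n 6 x -152.0 -119.0 -81.0 y 27.0 28.0
```

>>> arm_command(
  plan=[
    [-0.43,0,-0.0013,0.0019,0],
    [-0.43,0,-0.0013,0.0019,0],
    [-0.43,0,-0.0013,0.0019,0],
    [-0.43,0,-0.0013,0.0019,0],
    [-0.43,0,-0.0013,0.0019,0],
    [-0.43,0,-0.0013,0.0019,0],
  ],
)

```text
clock: 26.12
eef_pos: [542.8, -145.4, 93.3]
eef_rot: [3.142, -0.0, 2.708]
wrist_force: [-0.8, -0.9, -1.1]
finger_gap: 26.9
finger_force: 0.5
```

```bash
python3 -c "
from h import *
st();prof()"
```

```text
t 26.12 cradle x -121.8 y -4.3 z 93.3 yaw 2.708 gap 26.9 F x' -1.14 y' 0.32 z -1.10
z 32 n 45 x -93.0 -65.0 -49.0 y -3.0 15.0
z 47 n 63 x -104.0 -87.0 54.0 y 6.0 28.0
z 62 n 24 x -103.0 13.0 70.0 y 25.0 31.0
z 77 n 112 x -102.0 1.0 59.0 y 15.0 33.0
z 92 n 211 x -102.0 -33.0 37.0 y 7.0 32.0
z 107 n 65 x -100.0 -72.0 -38.0 y 8.0 24.0
z 197 n 5 x -160.0 -146.0 -90.0 y 27.0 28.0
```

>>> arm_command(
  plan=[
    [-0.43,0,-0.001,0.001,0],
    [-0.43,0,-0.001,0.001,0],
    [-0.43,0,-0.001,0.001,0],
    [-0.43,0,-0.001,0.001,0],
    [-0.43,0,-0.001,0.001,0],
    [-0.43,0,-0.001,0.001,0],
    [-0.43,0,-0.001,0.001,0],
    [-0.43,0,-0.001,0.001,0],
  ],
)

```text
clock: 27.18
eef_pos: [539.4, -152.6, 85.4]
eef_rot: [3.142, 0.0, 2.708]
wrist_force: [-0.6, -0.4, -1.0]
finger_gap: 27.1
finger_force: 0.4
```

```bash
python3 -c "
from h import *
st();prof()"
```

```text
t 27.18 cradle x -129.8 y -4.3 z 85.4 yaw 2.708 gap 27.1 F x' -0.62 y' 0.38 z -1.02
z 17 n 15 x -100.0 -78.0 -59.0 y -1.0 9.0
z 32 n 78 x -107.0 -89.0 -64.0 y 0.0 25.0
z 47 n 12 x -104.0 -69.0 51.0 y 24.0 33.0
z 62 n 49 x -108.0 -30.0 49.0 y 26.0 33.0
z 77 n 185 x -108.0 -38.0 40.0 y 15.0 32.0
z 92 n 182 x -107.0 -55.0 24.0 y 7.0 26.0
```

>>> arm_command(
  plan=[
    [-0.43,0,-0.001,0.0005,0],
    [-0.43,0,-0.001,0.0005,0],
    [-0.43,0,-0.001,0.0005,0],
    [-0.43,0,-0.001,0,0],
    [-0.43,0,-0.001,0,0],
    [-0.43,0,-0.001,0,0],
    [-0.43,0,-0.001,0,0],
    [-0.43,0,-0.001,0,0],
    [-0.43,0,-0.001,0,0],
    [-0.43,0,-0.001,0,0],
  ],
)

```text
clock: 28.48
eef_pos: [535.2, -161.7, 83.9]
eef_rot: [-3.142, -0.0, 2.708]
wrist_force: [0.4, 0.2, 0.3]
finger_gap: 26.9
finger_force: 0.0
```

```bash
python3 -c "
from h import *
st();prof()
c=cam('side');a=cv2.resize(c['img'][190:330,230:350],None,fx=3.2,fy=3.2)
c=cam('top');b=cv2.resize(c['img'][170:310,230:350],None,fx=3.2,fy=3.2)
cv2.imwrite('pics/b2.png',np.hstack([a,b]))"
```

```text
t 28.48 cradle x -139.8 y -4.3 z 83.9 yaw 2.708 gap 26.9 F x' 0.31 y' -0.29 z 0.30
z 17 n 28 x -101.0 -83.0 31.0 y -4.0 28.0
z 32 n 76 x -107.0 -88.0 -65.0 y -2.0 26.0
z 47 n 9 x -108.0 -95.0 16.0 y 25.0 33.0
z 62 n 50 x -108.0 -44.0 36.0 y 28.0 34.0
z 77 n 169 x -109.0 -49.0 28.0 y 19.0 33.0
z 92 n 170 x -108.0 -60.0 10.0 y 7.0 25.0
```

View pics/b2.png

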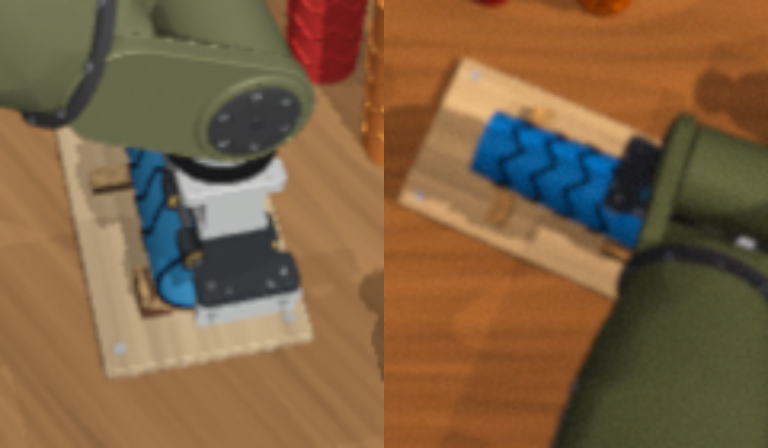

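The vase lies in the saddle and across the stop with zero contact force. In the top crop the foot is at about (490,150). I'll withdraw now.

>>> arm_command(
  plan=[
    [-0.43,0,-0.004,0,0],
    [-0.43,0,-0.008,0,0],
    [-0.43,0,-0.01,0,0],
    [-0.43,0,-0.008,0,0],
    [-0.43,0,0,-0.02,0],
    [-0.43,0,0,-0.04,0],
    [-0.43,0,0,-0.05,0],
    [-0.43,0,0,-0.05,0],
    [-0.43,0.05,0,0,0],
    [-0.43,0.06,0,0,0],
    [-0.43,0.06,0,0,0],
    [-0.43,0,0,0,0],
    [-0.43,0,0,0,0],
  ],
)

```text
clock: 30.25
eef_pos: [368.9, -117.9, 244.4]
eef_rot: [3.142, 0.001, 2.708]
wrist_force: [0.2, -0.5, -0.3]
finger_gap: 27.1
finger_force: 0.0
```

```bash
python3 -c "
from h import *
st();prof()
c=cam('side');a=cv2.resize(c['img'][150:330,220:370],None,fx=2.6,fy=2.6)
c=cam('top');b=cv2.resize(c['img'][150:330,220:370],None,fx=2.6,fy=2.6)
cv2.imwrite('pics/b3.png',np.hstack([a,b]))"
```

```text
t 30.25 cradle x -169.9 y 165.0 z 244.4 yaw 2.708 gap 27.1 F x' -0.38 y' -0.38 z -0.30
z 17 n 101 x -104.0 -80.0 35.0 y -19.0 27.0
z 32 n 200 x -106.0 -87.0 -60.0 y -34.0 25.0
z 47 n 41 x -108.0 -94.0 52.0 y -38.0 33.0
z 62 n 61 x -109.0 -31.0 82.0 y -39.0 34.0
z 77 n 315 x -109.0 -15.0 83.0 y -39.0 33.0
z 92 n 1100 x -109.0 -30.0 83.0 y -35.0 26.0
z 107 n 10 x -108.0 -94.0 -22.0 y -9.0 6.0
```

View pics/b3.png

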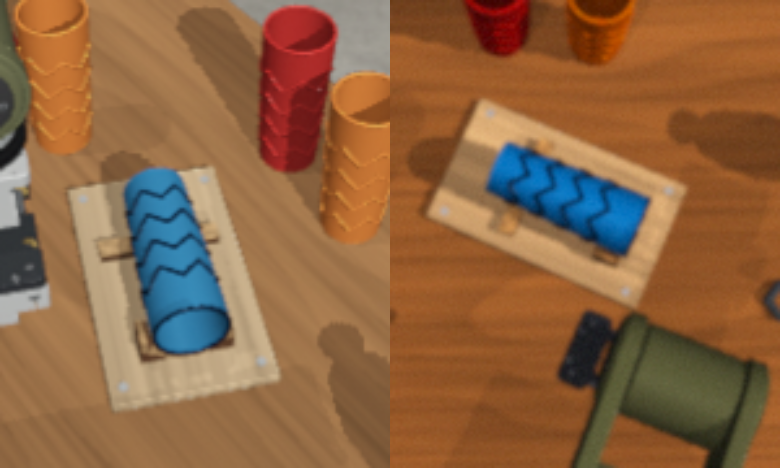

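The vase is resting level across the stop and in the saddle, with its mouth at side crop (190,330), and the arm is clear.

```bash
python3 -c "
from cell import ticket
print(ticket.sign_off())"
```

```text
the job is handed in; nothing more can be done
None
```

The blue vase lies on its side, level across the foot stop and in the saddle, with the fingers clear; on the first try a finger slipped over the lip at about 15° and I let the vase back upright before re-entering, and it rests with its foot about 31 mm behind the stop edge; the job was handed in at about 30 s.

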